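Find the valve housing with the loose ball by feel

ROBOT

A 6-joint arm with a two-finger parallel gripper is mounted at the origin on the work surface. World frame = base frame: x ahead of the robot, y to its left, z up, the work surface at z = 0. Lengths are in mm, angles in degrees, forces in N, time in s.
With the tool pointing down it reaches from about 350 to 850 mm from the base axis. Payload 8.1 kg.
Tool frame: the origin (TCP) lies on the centre line of the jaws, within the pads' length; the fingertips stand 19 mm ahead of it and the grasp point (between the pads) is the TCP; z points along the fingers, y is the line along which they close (so a half turn about z gives the same grasp; the last joint's range is limited). The gripper opens to 85 mm and grips with 20 to 120 N. Pads are 22 mm wide; open, the fingers measure 114 mm over their backs; the gripper's body (76 mm by 85 mm) begins 54 mm behind the grasp point. The pads swing forward as they close: fully open they stand 13 mm farther back than shut.
Start: joints at [64.378, 7.471, 85.268, -0, 87.261, -4.893], TCP at [212.354, 561.17, 250.292] pointing down, gripper open.
Joint ranges: [-169.43, 169.43], [-51.17, 129.36], [1.28, 143.12], [-76.62, 256.62], [0, 156.53], [-152.29, 152.29]. Speed limits (degrees/s): [136.94, 136.94, 159.86, 180, 180, 180].

INTERFACE

Orientations are given as [roll, pitch, yaw] about the fixed x, y, z axes, in that order (R = Rz(yaw) Ry(pitch) Rx(roll)).
In Python, from bench import r gives the robot as it stands. The module is installed in compiled form; this text tells all that it offers.
- The arm moves only by the tool servo_tool, never from a script. Its arguments are lists of equal length, an entry for each row: "fingers": the finger opening in m, from 0 to 0.0854; "linear": the shift along the tool's x, y, z in m, a list of three; "rotation": the turn, a rotation vector about the tool's x, y, z in degrees, a list of three. A call has 1 to 10 rows; each row is the pose to reach, as a shift and turn from the pose commanded when the call began, along the tool's axes at that moment; what a row does not reach only later rows make up. A row lasts 1/10 s, in which the tool goes at most 50 mm and 8.59 degrees, less where a joint would pass 70% of its speed; a pose out of reach is approached as far as the arm can. A call with a gripper value outside its range is refused whole. The fingers move at their own pace and stop on an object; "force" is the grip in N (left out, the last holds). Time passes only in rows, so rows that repeat a pose let the fingers close. It gives the time, the measured TCP pose, the force, the opening and the grip force at its end, in the units of the state.
- r.sense(): the state, without advancing time (a new reading comes with each control period).
- r.snapshot(name): name is "scene" or "top" or "wrist"; returns a dict with "frame" (480x640x3 uint8, red, green, blue), "fx", "fy", "cx", "cy" (pixels), "camera_from_world" (4x4, takes a point from world to camera coordinates). Camera axes: x right, y up, looking along -z (the intrinsics and any distortion apply to the point x, -y, -z); pixel columns grow to the right and rows downward; lengths in mm; the calibration is good to about 2 mm. The wrist camera is an equidistant fisheye: a pixel r from the principal point sees the ray r / f radians off the axis. A picture is of the moment at which its call begins. There is no depth.
- r.hand_in(): hands the job in; it is judged then, once.
The state is a dict: "time": time; "joint_pos": joint angles; "qd": joint speeds; "joint_efforts": joint torques, N m; "tool_pos": TCP position; "tcp_rot": TCP orientation; "ft_force": force on the tool from outside, world axes, zero at the start; "wrist_torque": the same for the moment, N m; "finger_gap": finger opening in mm; "grip_force": force on a finger pad.
Only numpy, scipy, OpenCV 4.12 (cv2) and the standard library are available. Lean on these libraries where they do the work, as an engineer would, in place of code of your own. Each camera call takes 0.05 s, during which the arm holds its last target. There are 200 camera calls.

TASK

In one of the three sealed valve housings the ball inside has come loose. Pick them up by the grip bar and, holding each level or nearly so just above its own place, gently shake or rock it end to end to feel which one has the ball running to and fro inside; make sure you have felt it run in the one you choose, even if the others are ruled out. Lower that one gently, fully home, into the slot of the pine block in the tray, let the other two end lying where they lay, and leave everything else alone.

Things in the scene. Friction and masses are not known exactly. Their poses are not given: they have to be found in the camera images.
- housing_1: sealed oblong metal valve housing lying on the table: 150 mm long (x), 46 mm wide (y), 51 mm high, dark end caps; centred on top a black grip bar 40 mm long (x), 24 mm thick (y, flat sides to pinch), from 51 to 89 mm above the underside. About 0.5 kg, varying by 15 %. Origin: centre of the underside; z up. Half a turn looks the same.
- housing_2: same in looks and size as housing_1. In each is a 160 g steel piece: in two housings it is fixed in the middle; in the third it is a 34 mm ball, free to roll 48 mm either way from the middle along x. Which one changes each time and cannot be seen. Origin: centre of the underside; z up.
- housing_3: same in looks and size as housing_1. Rocked to 0.25 rad, the loose ball takes 0.3 to 0.5 s to run to the low end and knocks there with 4 to 9 N, in a few hundredths of a second; level, it stays at that end (0.07 N m off balance). A fixed piece gives no knock. Origin: centre of the underside; z up.
- slot (a point): centre of the floor of the oblong slot in the pine block; x along the slot, z up. The slot is 156 mm x 52 mm and 14 mm deep (3 mm play all round a housing, either way round). A housing fully home has its origin at this point, 17 mm above the table.
- block: pine block 190 mm (x) x 90 mm (y) x 26 mm, fixed in the tray; origin at the centre of its underside, 5 mm above the table; the slot is in the middle of its top, mouth 31 mm above the table.
- tray: white plastic tray, fixed, open-topped, 320 mm (its x) x 260 mm (its y), 55 mm high, walls and floor 5 mm thick; origin at the centre of its underside. Holds the pine block and an apple.
- jar: closed amber glass jar, 60 mm diameter, 85 mm tall, standing in the row of housings; origin at the centre of its underside; to be left alone.
- apple: yellow-green apple, 72 mm wide, 66 mm tall, in the tray; origin at the centre of its underside; to be left alone.
- forceps: steel forceps lying flat, 140 mm long (x), 15 mm wide, 7 mm high, beyond the housings; origin at the centre of its underside; to be left alone.
Mind the look-alikes: they are no part of the job. Leave any blue, pink or yellow look-alike of the housing_2 alone.

How it is judged (in metres and radians):
On the way, in this order (a step that is already met when the one before it is completed fails the run):
1. in the housing with the loose ball, held at least 15 mm up and within 150 mm of where it lay, the ball is made to run to one end (30 mm or more from the middle) (((distance between ball_c0 and housing_1 below 0.075 m and distance of housing_1 from where it was at the start of the episode below 0.15 m and height (world z) of housing_1 above 0.015 m and (x of ball_c0 in the frame of housing_1 above 0.03 m or x of ball_c0 in the frame of housing_1 below -0.03 m)) or (distance between ball_c0 and housing_2 below 0.075 m and distance of housing_2 from where it was at the start of the episode below 0.15 m and height (world z) of housing_2 above 0.015 m and (x of ball_c0 in the frame of housing_2 above 0.03 m or x of ball_c0 in the frame of housing_2 below -0.03 m)) or (distance between ball_c0 and housing_3 below 0.075 m and distance of housing_3 from where it was at the start of the episode below 0.15 m and height (world z) of housing_3 above 0.015 m and (x of ball_c0 in the frame of housing_3 above 0.03 m or x of ball_c0 in the frame of housing_3 below -0.03 m)))).
2. still held so, the ball runs back through the middle (within 20 mm) (((distance between ball_c0 and housing_1 below 0.075 m and distance of housing_1 from where it was at the start of the episode below 0.15 m and height (world z) of housing_1 above 0.015 m and x of ball_c0 in the frame of housing_1 between -0.02 and 0.02 m) or (distance between ball_c0 and housing_2 below 0.075 m and distance of housing_2 from where it was at the start of the episode below 0.15 m and height (world z) of housing_2 above 0.015 m and x of ball_c0 in the frame of housing_2 between -0.02 and 0.02 m) or (distance between ball_c0 and housing_3 below 0.075 m and distance of housing_3 from where it was at the start of the episode below 0.15 m and height (world z) of housing_3 above 0.015 m and x of ball_c0 in the frame of housing_3 between -0.02 and 0.02 m))).
3. still held so, the ball runs to an end again (((distance between ball_c0 and housing_1 below 0.075 m and distance of housing_1 from where it was at the start of the episode below 0.15 m and height (world z) of housing_1 above 0.015 m and (x of ball_c0 in the frame of housing_1 above 0.03 m or x of ball_c0 in the frame of housing_1 below -0.03 m)) or (distance between ball_c0 and housing_2 below 0.075 m and distance of housing_2 from where it was at the start of the episode below 0.15 m and height (world z) of housing_2 above 0.015 m and (x of ball_c0 in the frame of housing_2 above 0.03 m or x of ball_c0 in the frame of housing_2 below -0.03 m)) or (distance between ball_c0 and housing_3 below 0.075 m and distance of housing_3 from where it was at the start of the episode below 0.15 m and height (world z) of housing_3 above 0.015 m and (x of ball_c0 in the frame of housing_3 above 0.03 m or x of ball_c0 in the frame of housing_3 below -0.03 m)))).
At the end, for the whole second after the job is handed in: The housing with the loose ball lies fully home in the slot (centre within 7 mm, underside within 4 mm of the slot's floor, level within 0.05 rad), at rest; the two others lie level (within 0.1 rad), at rest, within 40 mm of where they lay (((distance between ball_c0 and housing_1 below 0.075 m and horizontal distance between housing_1 and slot below 0.007 m and z of housing_1 in the frame of slot below 0.004 m and angle between housing_1's own z axis and vertical below 0.05 rad and linear speed of each of housing_1, housing_2, housing_3 below 0.03 m/s and distance of each of housing_2, housing_3 from where it was at the start of the episode below 0.04 m and angle between each of housing_2, housing_3's own z axis and vertical below 0.1 rad) or (distance between ball_c0 and housing_2 below 0.075 m and horizontal distance between housing_2 and slot below 0.007 m and z of housing_2 in the frame of slot below 0.004 m and angle between housing_2's own z axis and vertical below 0.05 rad and linear speed of each of housing_2, housing_1, housing_3 below 0.03 m/s and distance of each of housing_1, housing_3 from where it was at the start of the episode below 0.04 m and angle between each of housing_1, housing_3's own z axis and vertical below 0.1 rad) or (distance between ball_c0 and housing_3 below 0.075 m and horizontal distance between housing_3 and slot below 0.007 m and z of housing_3 in the frame of slot below 0.004 m and angle between housing_3's own z axis and vertical below 0.05 rad and linear speed of each of housing_3, housing_1, housing_2 below 0.03 m/s and distance of each of housing_1, housing_2 from where it was at the start of the episode below 0.04 m and angle between each of housing_1, housing_2's own z axis and vertical below 0.1 rad))); the robot touches nothing.
It fails at once if a housing is shaken so hard that the ball is struck with more than 25 N (contact force between ball_c0 and housing_1 above 25 N or contact force between ball_c0 and housing_2 above 25 N or contact force between ball_c0 and housing_3 above 25 N).
It fails at once if a housing is dropped or pressed on the block or the tray with more than 35 N (contact force between any of housing_1, housing_2, housing_3 and block above 35 N or contact force between any of housing_1, housing_2, housing_3 and tray above 35 N).
It fails at once if a housing is tilted more than 0.8 rad (angle between any of housing_1, housing_2, housing_3's own z axis and vertical above 0.8 rad).
It fails at once if a bystander is moved by more than 30 mm (distance of any of jar, apple, forceps, spray_bottle_c0, dish_c0, beaker_c0, pine_board_c0 from where it was at the start of the episode above 0.03 m).
It also fails if it takes over 72 s, if anything falls off the work surface, if the arm or the gripper's body presses on something with over 40 N, if the wrist force passes 120 N, or if a joint passes its speed limit or range.

## Working session

There is one attempt and no reset: what is moved stays moved. The work goes in short steps, Python scripts to look and compute and a tool call to move; the robot and the scene stay as the last step left them, time stands still between calls to the robot, and variables do not carry over. Pictures are saved under pics/ and viewed, at most 10 in all, crops included, and the job is handed in when it is done.

Besides the shell and the picture viewer there is one more tool, called after "Request:" as name(argument=value, ...) on one line, values as JSON. servo_tool: Moves the arm, as the interface text tells. Its arguments: {"type":"object","properties":{"fingers":{"type":"array","items":{"type":"number"}},"linear":{"type":"array","items":{"type":"array","items":{"type":"number"}}},"rotation":{"type":"array","items":{"type":"array","items":{"type":"number"}}},"force":{"type":"number"}},"required":["fingers","linear","rotation"]}

```bash
mkdir -p pics; python3 - <<'E'
from bench import r
import cv2
print(r.sense())
for n in("top","scene"):
    s=r.snapshot(n); cv2.imwrite(f"pics/{n}0.png",s["frame"][:,:,::-1]); print(n,s["fx"],s["fy"],s["cx"],s["cy"],s["camera_from_world"].tolist() if hasattr(s["camera_from_world"],'tolist') else s["camera_from_world"],[k for k in s])
E
```

```text
{'time': 0.0, 'joint_pos': array([ 6.43790280e+01,  7.51575037e+00,  8.53312734e+01, -7.50996055e-04,
        8.72619661e+01, -4.89310170e+00]), 'qd': array([ 0.06390599,  0.04790586, -0.05448132,  0.1450023 , -0.00465267,
        0.04008542]), 'joint_efforts': array([ 7.00832697e-04, -5.69386089e+01, -5.00570726e+01,  9.58537203e-05,
        1.44327982e-02, -1.32480599e-05]), 'tool_pos': array([212.11051977, 560.68734988, 249.21860113]), 'tcp_rot': array([-1.79891343e+02, -8.54916221e-03,  1.59272158e+02]), 'ft_force': array([-0.34718615,  0.07830619,  0.0236811 ]), 'wrist_torque': array([-0.00130969,  0.02065792, -0.01225635]), 'grip_force': 0.0, 'finger_gap': 85.3435537150493}
top 595.351495460278 595.351495460278 313.1865900677135 247.1006244426023 [[0.024115906210091558, -0.9997091547229037, 0.00017038451634796424, 65.70941904640515], [0.992899871170238, 0.023971504130554513, 0.11651271527109533, -478.5417670295714], [-0.11648291247127453, -0.0026406349494295634, 0.9931891854774061, -1437.8546824727694], [0.0, 0.0, 0.0, 1.0]] ['frame', 'fx', 'fy', 'cx', 'cy', 'camera_from_world']
scene 601.9819062313309 601.9819062313309 326.5078679964515 238.32265967708256 [[0.8160891811926181, 0.5776513447618672, -0.017814944152845846, -440.0440713225907], [-0.46048536214293206, 0.6685688935532231, 0.5839253940574186, 142.35205280506304], [0.3492158066188517, -0.4683316757041164, 0.8116118295957244, -1596.9852786973233], [0.0, 0.0, 0.0, 1.0]] ['frame', 'fx', 'fy', 'cx', 'cy', 'camera_from_world']
```

View pics/top0.png

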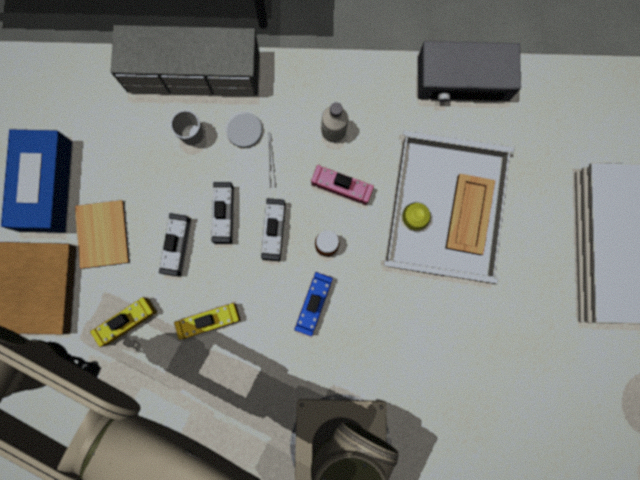

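View pics/scene0.png

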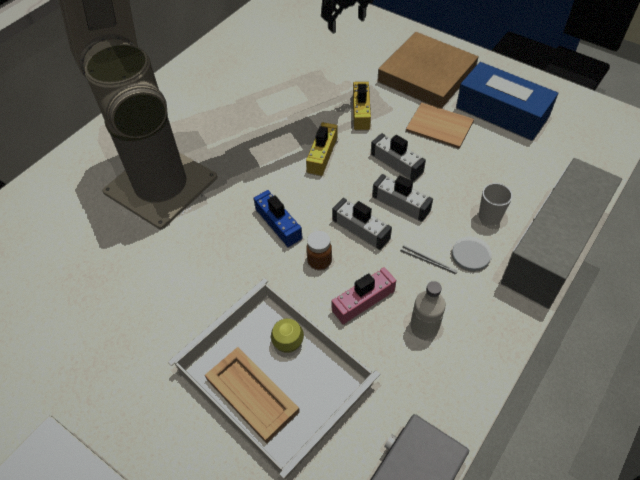

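The top view shows three white housings at about (174,244), (222,212) and (273,229). The slot is at about (470,214), the jar at (327,242) and the apple at (417,215). Next I'll zoom in to measure.

```bash
cat > h.py <<'E'
from bench import r
import numpy as np, cv2
from scipy.spatial.transform import Rotation as R
def ray(s,u,v,fish=False):
    M=np.array(s["camera_from_world"]); x=(u-s["cx"])/s["fx"]; y=(v-s["cy"])/s["fy"]
    if fish:
        t=np.hypot(x,y); k=np.tan(t)/t if t>1e-9 else 1; x*=k;y*=k
    d=M[:3,:3].T@np.array([x,-y,-1.]); o=-M[:3,:3].T@M[:3,3]; return o,d
def pt(s,u,v,z,fish=False):
    o,d=ray(s,u,v,fish); return o+d*(z-o[2])/d[2]
def proj(s,P,fish=False):
    M=np.array(s["camera_from_world"]); c=M[:3,:3]@np.array(P)+M[:3,3]; x,y,z=c[0],-c[1],-c[2]
    if fish:
        rr=np.hypot(x,y); t=np.arctan2(rr,z); k=t/rr if rr>1e-9 else 0; return s["cx"]+s["fx"]*x*k,s["cy"]+s["fy"]*y*k
    return s["cx"]+s["fx"]*x/z,s["cy"]+s["fy"]*y/z
def state():
    q=r.sense(); print(round(q["time"],2),q["tool_pos"].round(1),q["tcp_rot"].round(2),q["ft_force"].round(2),q["wrist_torque"].round(3),round(q["finger_gap"],1),round(q["grip_force"],1)); return q
def go(P,yaw):
    "tool-frame shift/rotvec to pose pointing down, at P with tool yaw (R=Rz(yaw)Rx(180))"
    q=r.sense(); R0=R.from_euler("xyz",q["tcp_rot"],degrees=True); R1=R.from_euler("xyz",[180,0,yaw],degrees=True)
    print("lin",(R0.inv().apply(np.array(P)-q["tool_pos"])/1000).round(4),"rot",(R0.inv()*R1).as_rotvec(degrees=True).round(2))
E
python3 - <<'E'
from h import *
s=r.snapshot("top"); f=s["frame"]
cv2.imwrite("pics/c1.png",np.hstack([cv2.resize(f[170:285,150:295],None,fx=4,fy=4,interpolation=cv2.INTER_CUBIC)])[:,:,::-1])
g=f.max(2)
for c in[(174,244),(222,212),(273,229)]:
    w=(g<70).astype(np.uint8); n,l,st,ce=cv2.connectedComponentsWithStats(w)
    for i in range(1,n):
        if abs(ce[i]-c).max()<40 and st[i,4]>15: print(c,ce[i].round(1),st[i],pt(s,*ce[i],89)[:2].round(1))
# slot: pine
hsv=cv2.cvtColor(f,cv2.COLOR_RGB2HSV); m=cv2.inRange(hsv,(8,90,60),(25,255,255)); m[:,:435]=0;m[:,510:]=0;m[:150]=0;m[270:]=0
cn=max(cv2.findContours(m,0,2)[0],key=cv2.contourArea); b=cv2.boxPoints(cv2.minAreaRect(cn)); P=np.array([pt(s,*p,31)[:2] for p in b]); print("block",b.round(1).tolist(),P.round(1).tolist(),P.mean(0))
print([np.linalg.norm(P[i]-P[i-1]) for i in range(4)])
for n,u,v in(("jar",327,237),("apple",417,214)): print(n,pt(s,u,v,80))
state()
E
```

```text
(174, 244) [180.5 247. ] [160 214  31  62 382] [462.3 390. ]
(174, 244) [170.9 242.7] [164 234  15  18 206] [472.  413.2]
(222, 212) [226.4 217.2] [212 183  23  61 313] [536.2 284.6]
(222, 212) [220.1 209.9] [215 202  12  17 183] [553.3 300.4]
(273, 229) [276.8 202.1] [267 199  19  13  72] [575.4 166.1]
(273, 229) [282.8 225.9] [282 216   3  22  33] [518.4 150.2]
(273, 229) [272.1 227.1] [267 219  12  17 173] [514.9 175.4]
(273, 229) [271.8 256.9] [262 252  20   9 108] [444. 174.]
block [[445.70001220703125, 247.89999389648438], [458.1000061035156, 173.6999969482422], [494.5, 179.8000030517578], [482.20001220703125, 254.0]] [[482.2, -248.2], [669.4, -279.4], [656.2, -370.2], [469.4, -337.7]] [ 569.29715542 -308.86708174]
[np.float64(90.39935457711405), np.float64(189.79407937808244), np.float64(91.73570214682299), np.float64(189.60023405638884)]
jar [495.69356467  44.83002191  80.        ]
apple [ 556.32494049 -169.00042909   80.        ]
0.15 [212.2 560.8 249.5] [-1.7992e+02 -1.0000e-02  1.5927e+02] [-0.22 -0.49 -0.34] [ 0.002 -0.003  0.014] 85.2 0.0
```

View pics/c1.png

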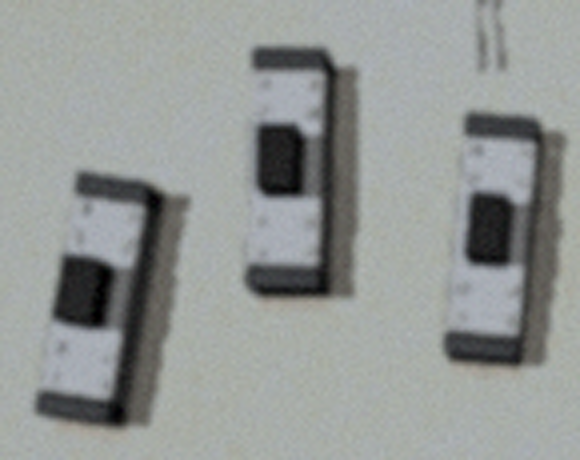

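The crop shows top-face corners of all three housings, with ends dark and bars centred. Axes run top to bottom, e.g. left housing (115,179)-(76,412) in crop pixels.

```bash
python3 - <<'E'
from h import *
s=r.snapshot("top")
for n,a,b in(("L",(115,179),(76,412)),("M",(290,49),(285,288)),("R",(502,115),(483,357))):
    A,B=[pt(s,150+(p[0]+.5)/4-.5,170+(p[1]+.5)/4-.5,51) for p in(a,b)]; d=A-B
    print(n,((A+B)/2).round(1),np.linalg.norm(d).round(1),"yaw",np.degrees(np.arctan2(d[1],d[0])).round(1))
    P=(A+B)/2; go([P[0],P[1],200],np.degrees(np.arctan2(d[1],d[0]))+180)
E
```

```text
L [475.1 416.   51. ] 143.7 yaw -6.5
lin [-0.2972 -0.0424  0.0496] rot [-7.000e-02 -1.000e-02 -1.421e+01]
M [556.  302.9  51. ] 147.8 yaw 1.2
lin [-0.4128 -0.1195  0.0497] rot [-7.000e-02 -2.000e-02 -2.196e+01]
R [517.4 176.6  51. ] 149.1 yaw -2.6
lin [-0.4215 -0.2514  0.0499] rot [ -0.07  -0.02 -18.12]
```

Request:
servo_tool(fingers=[0.085,0.085,0.085,0.085,0.085,0.085,0.085,0.085,0.085,0.085], linear=[[-0.042,-0.006,0.007],[-0.084,-0.012,0.014],[-0.126,-0.018,0.021],[-0.168,-0.024,0.028],[-0.21,-0.03,0.035],[-0.252,-0.036,0.042],[-0.297,-0.0424,0.05],[-0.297,-0.0424,0.05],[-0.297,-0.0424,0.05],[-0.297,-0.0424,0.05]], rotation=[[0,0,-2],[0,0,-4],[0,0,-6],[0,0,-8],[0,0,-10],[0,0,-12],[0,0,-14.2],[0,0,-14.2],[0,0,-14.2],[0,0,-14.2]])

```text
time: 1.2
tool_pos: [474.5, 416.8, 200.3]
tcp_rot: [180.0, -0.0, 173.5]
ft_force: [-0.4, 1.3, -0.2]
finger_gap: 85.1
grip_force: 0.0
```

```bash
python3 - <<'E'
from h import *
state()
s=r.snapshot("wrist"); f=s["frame"].copy()
print(s["fx"],s["cx"],s["cy"],np.array(s["camera_from_world"]).round(2).tolist())
# overlay predicted top face corners and bar
for P,yaw in(((475.1,416),-6.5),((556,302.9),1.2),((517.4,176.6),-2.6)):
    a=np.radians(yaw); X=np.array([np.cos(a),np.sin(a),0]);Y=np.array([-np.sin(a),np.cos(a),0])
    for hx,hy,z in((75,23,51),(20,12,89)):
        q=[proj(s,np.array([*P,z])+i*hx*X+j*hy*Y,True) for i,j in((1,1),(1,-1),(-1,-1),(-1,1))]
        cv2.polylines(f,[np.int32(np.round(q))],True,(255,0,0),1)
cv2.imwrite("pics/w1.png",f[:,:,::-1])
E
```

```text
1.2 [474.5 416.8 200.3] [ 1.7999e+02 -3.0000e-02  1.7347e+02] [-0.36  1.3  -0.16] [ 0.039  0.068 -0.039] 85.1 0.0
371.64829954431775 314.2342945414796 240.6898922818262 [[0.11, 0.99, 0.0, -469.1], [-0.94, 0.11, -0.32, 428.12], [-0.32, 0.04, 0.95, -199.21], [0.0, 0.0, 0.0, 1.0]]
```

View pics/w1.png

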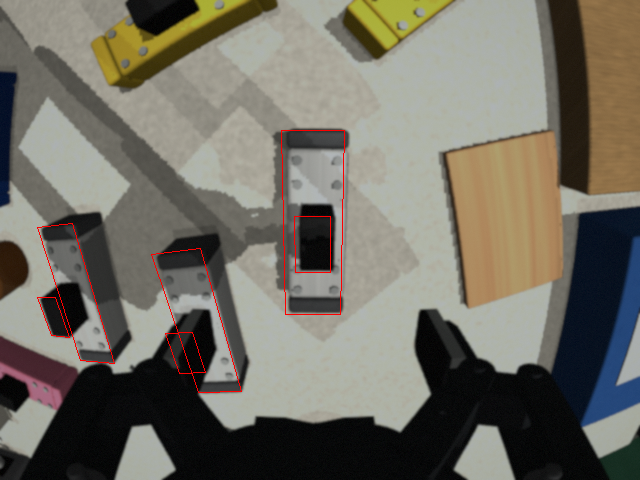

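The left outline matches within about 2 px (face at (315,222)). Descend, grip and lift.

Request:
servo_tool(fingers=[0.085,0.085,0.085,0.085,0.085,0.085,0.015,0.015,0.015,0.015], linear=[[0,0,0.03],[0,0,0.06],[0,0,0.09],[0,0,0.115],[0,0,0.125],[0,0,0.125],[0,0,0.125],[0,0,0.125],[0,0,0.125],[0,0,0.125]], rotation=[[0,0,0],[0,0,0],[0,0,0],[0,0,0],[0,0,0],[0,0,0],[0,0,0],[0,0,0],[0,0,0],[0,0,0]], force=80)

```text
time: 2.25
tool_pos: [475.7, 416.8, 76.5]
tcp_rot: [179.9, 0.1, 173.5]
ft_force: [0.4, -0.5, -0.3]
finger_gap: 27.6
grip_force: 0.0
```

Request:
servo_tool(fingers=[0.015,0.015,0.015,0.015,0.015,0.015,0.015,0.015,0.015,0.015], linear=[[0,0,0],[0,0,0],[0,0,0],[0,0,-0.01],[0,0,-0.025],[0,0,-0.04],[0,0,-0.05],[0,0,-0.05],[0,0,-0.05],[0,0,-0.05]], rotation=[[0,0,0],[0,0,0],[0,0,0],[0,0,0],[0,0,0],[0,0,0],[0,0,0],[0,0,0],[0,0,0],[0,0,0]])

```text
time: 3.25
tool_pos: [474.6, 416.0, 124.4]
tcp_rot: [-179.9, -0.1, 173.5]
ft_force: [-0.4, 0.4, -5.0]
finger_gap: 22.9
grip_force: 78.9
```

```bash
python3 -c "
from h import *
state()"
```

```text
3.25 [474.6 416.  124.4] [-1.7994e+02 -6.0000e-02  1.7347e+02] [-0.44  0.36 -5.05] [-0.026 -0.047  0.009] 22.9 78.9
```

Request:
servo_tool(fingers=[0.015,0.015,0.015,0.015,0.015,0.015,0.015,0.015,0.015,0.015], linear=[[0,0,0],[0,0,0],[0,0,0],[0,0,0],[0,0,0],[0,0,0],[0,0,0],[0,0,0],[0,0,0],[0,0,0]], rotation=[[0,5,0],[0,10,0],[0,14,0],[0,14,0],[0,14,0],[0,14,0],[0,14,0],[0,14,0],[0,8,0],[0,0,0]])

```text
time: 4.25
tool_pos: [476.3, 416.0, 125.2]
tcp_rot: [180.0, 0.2, 173.4]
ft_force: [0.0, -0.5, -5.5]
finger_gap: 22.7
grip_force: 80.0
```

Request:
servo_tool(fingers=[0.015,0.015,0.015,0.015,0.015], linear=[[0,0,0],[0,0,0],[0,0,0],[0,0,0],[0,0,0]], rotation=[[0,0,0],[0,0,0],[0,0,0],[0,0,0],[0,0,0]])

```text
time: 4.75
tool_pos: [476.1, 416.2, 125.4]
tcp_rot: [180.0, -0.0, 173.4]
ft_force: [0.2, -0.2, -5.4]
finger_gap: 23.1
grip_force: 80.7
```

```bash
python3 -c "
from h import *
state();r.snapshot('top');state();r.snapshot('top');state()"
```

```text
4.75 [476.1 416.2 125.4] [ 1.7999e+02 -4.0000e-02  1.7341e+02] [ 0.16 -0.19 -5.4 ] [ 0.044  0.051 -0.012] 23.1 80.7
4.8 [475.9 416.2 125.2] [ 1.8000e+02 -4.0000e-02  1.7341e+02] [ 0.23  0.04 -5.59] [ 0.013  0.047 -0.011] 22.6 80.7
4.85 [475.8 416.2 125.1] [-1.7999e+02 -4.0000e-02  1.7342e+02] [-0.23  0.   -5.85] [ 0.048  0.06  -0.027] 22.9 80.7
```

Request:
servo_tool(fingers=[0.015,0.015,0.015,0.015,0.015,0.015,0.015,0.015,0.015,0.015], linear=[[0,0,0],[0,0,0],[0,0,0],[0,0,0],[0,0,0],[0,0,0],[0,0,0],[0,0,0],[0,0,0],[0,0,0]], rotation=[[0,-5,0],[0,-10,0],[0,-14,0],[0,-14,0],[0,-14,0],[0,-14,0],[0,-14,0],[0,-14,0],[0,-8,0],[0,0,0]])

```text
time: 5.85
tool_pos: [473.9, 417.2, 125.8]
tcp_rot: [179.9, -0.2, 173.6]
ft_force: [0.7, -0.9, -5.2]
finger_gap: 22.7
grip_force: 81.0
```

Request:
servo_tool(fingers=[0.015,0.015,0.015,0.015,0.015], linear=[[0,0,0],[0,0,0],[0,0,0],[0,0,0],[0,0,0]], rotation=[[0,0,0],[0,0,0],[0,0,0],[0,0,0],[0,0,0]])

```text
time: 6.35
tool_pos: [474.3, 416.8, 125.5]
tcp_rot: [180.0, 0.1, 173.5]
ft_force: [0.1, -0.4, -4.9]
finger_gap: 22.6
grip_force: 81.1
```

```bash
python3 -c "
from h import *
state();r.snapshot('top');state();r.snapshot('top');state()"
```

```text
6.35 [474.3 416.8 125.5] [1.8000e+02 6.0000e-02 1.7354e+02] [ 0.06 -0.42 -4.86] [ 0.006 -0.08   0.022] 22.6 81.1
6.4 [474.5 416.8 125.6] [1.7999e+02 6.0000e-02 1.7353e+02] [ 0.02  0.36 -4.67] [-0.013 -0.049 -0.001] 23.0 81.1
6.45 [474.6 416.7 125.6] [1.7999e+02 5.0000e-02 1.7352e+02] [ 0.5  -0.48 -4.89] [ 0.001 -0.086 -0.015] 22.7 81.1
```

```bash
cat > avg.py <<'E'
from h import *
T=[]
for i in range(14):
    r.snapshot('top'); q=r.sense(); T.append(np.r_[q["wrist_torque"],q["ft_force"]])
T=np.array(T); print(T[:,1].round(3).tolist()); print("first/second half mean",T[:7].mean(0).round(3),T[7:].mean(0).round(3)); state()
E
python3 avg.py
```

```text
[-0.06, -0.119, -0.073, -0.096, -0.077, -0.025, -0.062, -0.074, -0.072, -0.097, -0.008, -0.091, -0.026, -0.046]
first/second half mean [ 2.00e-03 -7.30e-02  8.00e-03 -1.30e-01  3.29e-01 -5.08e+00] [-0.014 -0.059 -0.006 -0.099  0.144 -4.93 ]
7.15 [475.1 416.3 125.2] [-180.     -0.    173.47] [ 0.5   0.61 -5.72] [-0.01  -0.046 -0.009] 22.8 81.1
```

Request:
servo_tool(fingers=[0.015,0.015,0.015,0.015,0.015,0.015,0.015,0.015,0.015,0.015], linear=[[0,0,0],[0,0,0],[0,0,0],[0,0,0],[0,0,0],[0,0,0],[0,0,0],[0,0,0],[0,0,0],[0,0,0]], rotation=[[0,5,0],[0,10,0],[0,14,0],[0,14,0],[0,14,0],[0,14,0],[0,14,0],[0,14,0],[0,8,0],[0,0,0]])

```text
time: 8.15
tool_pos: [476.3, 416.0, 125.2]
tcp_rot: [180.0, 0.2, 173.4]
ft_force: [-0.9, 0.5, -5.0]
finger_gap: 23.4
grip_force: 81.3
```

Request:
servo_tool(fingers=[0.015,0.015,0.015,0.015,0.015], linear=[[0,0,0],[0,0,0],[0,0,0],[0,0,0],[0,0,0]], rotation=[[0,0,0],[0,0,0],[0,0,0],[0,0,0],[0,0,0]])

```text
time: 8.65
tool_pos: [476.2, 416.2, 125.4]
tcp_rot: [180.0, -0.0, 173.4]
ft_force: [0.7, 0.8, -5.3]
finger_gap: 22.8
grip_force: 81.4
```

```bash
python3 avg.py
```

```text
[0.017, 0.07, 0.053, 0.054, 0.034, 0.055, 0.021, 0.031, 0.041, 0.018, 0.124, 0.082, 0.02, -0.021]
first/second half mean [ 0.007  0.044  0.01   0.134 -0.405 -4.965] [-2.300e-02  4.200e-02  4.000e-03 -3.900e-02 -2.470e-01 -4.898e+00]
9.35 [475.1 416.4 125.3] [180.     0.   173.47] [-0.56 -0.28 -5.31] [-0.01  -0.021  0.002] 23.1 81.4
```

Request:
servo_tool(fingers=[0.015], linear=[[0,0,0]], rotation=[[0,-4,0]])

```text
time: 9.45
tool_pos: [476.4, 415.9, 125.4]
tcp_rot: [180.0, 4.0, 173.4]
ft_force: [-0.6, -0.3, -5.7]
finger_gap: 22.5
grip_force: 81.3
```

```bash
sed -i 's/range(14)/range(26)/' avg.py; python3 avg.py
```

```text
[-0.039, 0.301, 0.275, 0.04, 0.076, 0.308, -0.123, 0.212, 0.025, 0.161, 0.076, 0.049, 0.184, -0.161, 0.296, 0.121, -0.025, 0.083, 0.174, 0.296, 0.007, 0.01, -0.01, 0.072, 0.053, 0.035]
first/second half mean [ 0.062  0.119  0.007  0.227  0.449 -4.926] [ 1.600e-02  8.700e-02 -4.000e-03 -1.780e-01  3.400e-02 -4.971e+00]
10.75 [475.1 416.4 125.3] [-180.      4.    173.47] [ 0.35  0.32 -5.04] [ 0.048  0.035 -0.017] 23.1 81.3
```

Request:
servo_tool(fingers=[0.015], linear=[[0,0,0]], rotation=[[0,8,0]])

```text
time: 10.85
tool_pos: [471.2, 416.7, 124.0]
tcp_rot: [-179.9, -4.2, 173.7]
ft_force: [-1.2, 0.4, -6.1]
finger_gap: 23.4
grip_force: 81.3
```

```bash
python3 avg.py
```

```text
[-0.444, -0.229, -0.19, -0.193, -0.22, -0.122, -0.128, -0.157, -0.1, -0.138, -0.127, -0.122, -0.088, -0.071, -0.064, 0.021, -0.124, -0.058, -0.035, -0.073, -0.057, -0.04, 0.155, -0.156, 0.082, -0.163]
first/second half mean [-0.084 -0.218 -0.009  0.187 -0.649 -4.784] [-1.400e-02 -6.900e-02 -3.000e-03  2.220e-01  3.200e-02 -5.172e+00]
12.15 [475.1 416.4 125.2] [-180.     -4.01  173.47] [-0.01  0.49 -4.95] [-0.082 -0.163  0.044] 22.6 81.3
```

Request:
servo_tool(fingers=[0.015,0.015,0.015,0.015,0.015,0.015,0.015,0.015,0.015,0.015], linear=[[0,0,0],[0,0,0],[0,0,0],[0,0,0],[0,0,0],[0,0,0],[0,0,0],[0,0,0],[0,0,0],[0,0,0]], rotation=[[0,-0.5,0],[0,-1,0],[0,-1.5,0],[0,-2,0],[0,-2.5,0],[0,-3,0],[0,-3.5,0],[0,-4,0],[0,-4,0],[0,-4,0]])

```text
time: 13.15
tool_pos: [475.0, 416.4, 125.3]
tcp_rot: [-180.0, -0.0, 173.5]
ft_force: [0.2, -0.8, -3.9]
finger_gap: 23.2
grip_force: 81.3
```

```bash
python3 avg.py
```

```text
[0.156, 0.052, -0.018, 0.25, -0.001, -0.022, 0.207, -0.028, 0.008, 0.227, 0.057, 0.065, 0.191, 0.034, 0.005, 0.242, 0.059, 0.009, 0.161, 0.057, -0.027, 0.182, 0.102, -0.1, 0.1, 0.201]
first/second half mean [ 0.007  0.089 -0.011  0.233 -0.13  -5.394] [-2.000e-03  8.100e-02 -1.000e-03  1.830e-01  8.700e-02 -5.143e+00]
14.45 [475.1 416.4 125.3] [180.    -0.   173.47] [ 0.14 -0.14 -5.99] [0.014 0.201 0.005] 22.8 81.3
```

Request:
servo_tool(fingers=[0.015,0.015,0.015,0.015,0.015,0.015,0.015,0.015,0.015,0.015], linear=[[0,0,0],[0,0,0],[0,0,0],[0,0,0],[0,0,0],[0,0,0],[0,0,0],[0,0,0],[0,0,0],[0,0,0]], rotation=[[0,-1,0],[0,-3,0],[0,-6,0],[0,-9,0],[0,-11,0],[0,-12,0],[0,-12,0],[0,-12,0],[0,-12,0],[0,-12,0]])

```text
time: 15.45
tool_pos: [475.5, 416.3, 125.4]
tcp_rot: [180.0, 12.0, 173.4]
ft_force: [-0.4, -0.1, -5.4]
finger_gap: 22.9
grip_force: 81.4
```

Request:
servo_tool(fingers=[0.015,0.015,0.015,0.015,0.015,0.015,0.015,0.015,0.015,0.015], linear=[[0,0,0],[0,0,0],[0,0,0],[0,0,0],[0,0,0],[0,0,0],[0,0,0],[0,0,0],[0,0,0],[0,0,0]], rotation=[[0,1,0],[0,3,0],[0,6,0],[0,9,0],[0,10,0],[0,11,0],[0,11.5,0],[0,12,0],[0,12,0],[0,12,0]])

```text
time: 16.45
tool_pos: [475.0, 416.5, 125.3]
tcp_rot: [-180.0, 0.0, 173.5]
ft_force: [-0.7, -0.5, -5.6]
finger_gap: 22.8
grip_force: 81.4
```

```bash
python3 avg.py
```

```text
[-0.064, -0.107, -0.144, -0.036, -0.056, -0.056, -0.126, -0.06, -0.067, -0.168, -0.045, -0.066, -0.076, -0.03, -0.056, -0.114, -0.112, -0.109, -0.052, -0.091, -0.06, -0.09, -0.113, -0.077, -0.062, -0.104]
first/second half mean [-5.000e-03 -8.400e-02  1.600e-02  1.080e-01 -3.110e-01 -5.009e+00] [-0.009 -0.082  0.007 -0.009  0.178 -5.051]
17.75 [475.1 416.4 125.3] [-180.      0.    173.47] [-0.66 -0.24 -4.85] [ 0.003 -0.104 -0.028] 22.9 81.4
```

The level, settled torque flips from +0.085 to −0.083 N·m with rocking direction, so the ball is running in this housing. Carry it to the tray.

```bash
python3 -c "
from h import *
go([569.3,-180,270],170.5)"
```

```text
lin [-0.1614 -0.5818 -0.1447] rot [-0.    0.    2.97]
```

Request:
servo_tool(fingers=[0.015,0.015,0.015,0.015,0.015,0.015], linear=[[0,0,-0.015],[0,0,-0.04],[0,0,-0.07],[0,0,-0.1],[0,0,-0.13],[0,0,-0.145]], rotation=[[0,0,0],[0,0,0],[0,0,0],[0,0,0],[0,0,0],[0,0,0]])

```text
time: 18.35
tool_pos: [476.2, 417.2, 275.5]
tcp_rot: [179.8, 0.3, 173.5]
ft_force: [0.8, 0.6, -4.8]
finger_gap: 22.7
grip_force: 81.4
```

Request:
servo_tool(fingers=[0.015,0.015,0.015,0.015,0.015,0.015,0.015,0.015,0.015,0.015], linear=[[-0.003,-0.01,0],[-0.0083,-0.03,0],[-0.0166,-0.06,0],[-0.0277,-0.1,0],[-0.0388,-0.14,0],[-0.05,-0.18,0],[-0.061,-0.22,0],[-0.072,-0.26,0],[-0.083,-0.3,0],[-0.094,-0.34,0]], rotation=[[0,0,0],[0,0,0],[0,0,0.5],[0,0,1],[0,0,1.5],[0,0,2],[0,0,2.5],[0,0,3],[0,0,3],[0,0,3]])

```text
time: 19.35
tool_pos: [528.7, 65.6, 268.2]
tcp_rot: [-180.0, -0.2, 170.5]
ft_force: [0.8, 0.3, -4.8]
finger_gap: 22.7
grip_force: 81.4
```

```bash
python3 -c "
from h import *
state();go([569.3,-180,270],170.5)"
```

```text
19.35 [528.7  65.6 268.2] [-1.7995e+02 -1.5000e-01  1.7046e+02] [ 0.82  0.32 -4.84] [-0.028 -0.074  0.048] 22.7 81.4
lin [-0.0807 -0.2354 -0.0018] rot [-0.05 -0.15 -0.04]
```

Request:
servo_tool(fingers=[0.015,0.015,0.015,0.015,0.015,0.015,0.015,0.015,0.015,0.015], linear=[[-0.014,-0.04,0],[-0.027,-0.08,0],[-0.041,-0.12,0],[-0.053,-0.155,0],[-0.064,-0.185,0],[-0.072,-0.21,0],[-0.077,-0.225,0],[-0.08,-0.235,0],[-0.08,-0.235,0],[-0.08,-0.235,0]], rotation=[[0,0,0],[0,0,0],[0,0,0],[0,0,0],[0,0,0],[0,0,0],[0,0,0],[0,0,0],[0,0,0],[0,0,0]])

```text
time: 20.35
tool_pos: [569.7, -176.2, 269.9]
tcp_rot: [180.0, -0.0, 170.5]
ft_force: [0.1, 0.6, -4.5]
finger_gap: 22.7
grip_force: 81.4
```

```bash
python3 - <<'E'
from h import *
r.snapshot("top")
for i in range(8): r.snapshot("top")
s=r.snapshot("wrist"); q=state(); f=s["frame"].copy()
def box(P,yaw,hx,hy,z,c):
    a=np.radians(yaw); X=np.array([np.cos(a),np.sin(a),0]);Y=np.array([-np.sin(a),np.cos(a),0])
    cv2.polylines(f,[np.int32(np.round([proj(s,np.array([*P,z])+i*hx*X+j*hy*Y,True) for i,j in((1,1),(1,-1),(-1,-1),(-1,1))]))],True,c,1)
box((569.3,-308.9),-9.5,95,45,31,(255,0,0)); box((569.3,-308.9),-9.5,78,26,31,(0,0,255))
T=q["tool_pos"]; box(T[:2],q["tcp_rot"][2]-180,75,23,T[2]-75+51,(0,255,0))
cv2.imwrite("pics/w2.png",f[:,:,::-1]); cv2.imwrite("raw2.png",s["frame"][:,:,::-1]); 
import pickle; pickle.dump((s,q),open("w2.pkl","wb"))
E
```

```text
20.85 [ 569.9 -176.9  270.4] [-1.8000e+02  1.0000e-02  1.7049e+02] [ 0.1  -0.29 -4.23] [-0.043 -0.093 -0.004] 22.9 81.4
```

View pics/w2.png

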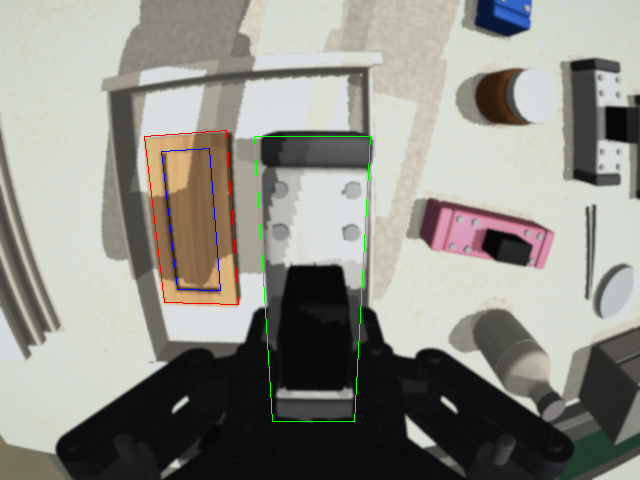

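The wrist view puts the predicted block (145–240, 131–305) on the image. The held housing sits about 1–2 mm off its predicted box, so I'll zoom in on both.

```bash
python3 - <<'E'
import cv2,numpy as np
f=cv2.imread("raw2.png")
a=cv2.resize(f[120:320,135:250],None,fx=3,fy=3,interpolation=cv2.INTER_CUBIC)
b=cv2.resize(f[120:170,250:380],None,fx=3,fy=3,interpolation=cv2.INTER_CUBIC); c=cv2.resize(f[380:430,250:380],None,fx=3,fy=3,interpolation=cv2.INTER_CUBIC)
o=np.zeros((600,345+390,3),np.uint8); o[:,:345]=a; o[:150,345:]=b; o[200:350,345:]=c; cv2.imwrite("pics/c2.png",o)
E
```

```text
(no output)
```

View pics/c2.png

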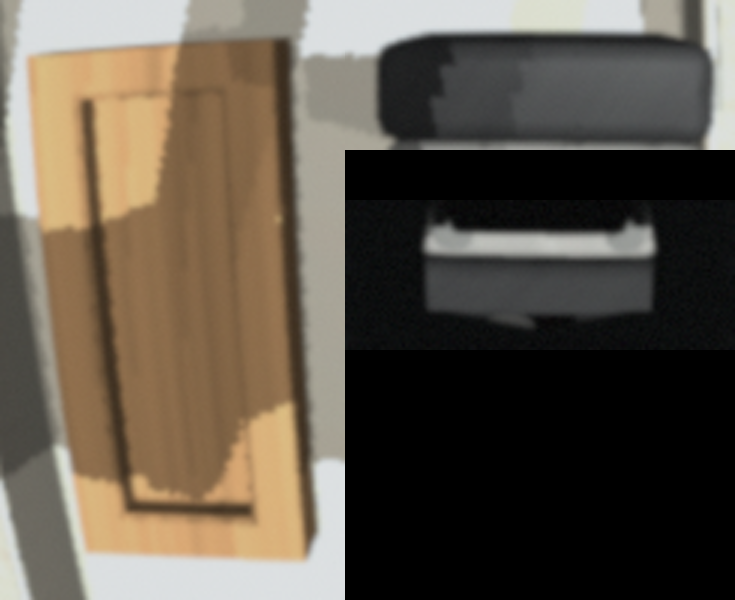

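```bash
python3 - <<'E'
from h import *
import pickle; s,q=pickle.load(open("w2.pkl","rb"))
B=np.array([pt(s,135+(u+.5)/3-.5,120+(v+.5)/3-.5,31,True)[:2] for u,v in((28,57),(277,40),(305,558),(88,550))])
S=np.array([pt(s,135+(u+.5)/3-.5,120+(v+.5)/3-.5,31,True)[:2] for u,v in((81,97),(223,90),(253,518),(127,513))])
for C in(B,S):
    d=(C[2]+C[3]-C[0]-C[1])/2; print(C.round(1).tolist(),C.mean(0).round(1),np.linalg.norm(d).round(1),"w",np.linalg.norm(C[1]-C[0]).round(1),np.linalg.norm(C[2]-C[3]).round(1),"yaw",np.degrees(np.arctan2(d[1],d[0])).round(2))
z=q["tool_pos"][2]-24
E=np.array([pt(s,u,v,z,True)[:2] for u,v in((261,145),(372,145),(353.3,418),(276.7,418))]); print("held",E.round(1).tolist(),"ctr -x end",E[:2].mean(0),"+x end",E[2:].mean(0),"tcp",q["tool_pos"])
a=np.radians(q["tcp_rot"][2]-180); X=np.array([np.cos(a),np.sin(a)]);Y=np.array([-X[1],X[0]]); print([((e-q["tool_pos"][:2])@X,(e-q["tool_pos"][:2])@Y) for e in E])
E
```

```text
[[471.0, -338.5], [486.1, -248.9], [672.1, -282.2], [657.3, -369.6]] [ 571.6 -309.8] 188.9 w 90.9 88.7 yaw -9.82
[[489.5, -321.6], [498.5, -270.5], [652.8, -297.7], [643.9, -347.6]] [ 571.2 -309.4] 156.6 w 52.0 50.6 yaw -9.78
held [[496.0, -185.2], [503.3, -141.5], [645.3, -166.7], [638.2, -208.7]] ctr -x end [ 499.65919141 -163.32516857] +x end [ 641.77396012 -187.70862525] tcp [ 569.8844153  -176.8888163   270.38753511]
[(np.float64(-71.49023848724444), np.float64(-20.389764055203994)), (np.float64(-71.51200645507913), np.float64(23.936083153465937)), (np.float64(72.73166926179967), np.float64(22.486213215843684)), (np.float64(72.64667465616266), np.float64(-20.070266344075826))]
```

Both cameras agree within 2 mm, so the slot is at about (571,−309.8) with yaw −9.7.

```bash
python3 -c "
from h import *
state();go([571.2,-309.8,115],170.3)"
```

```text
20.85 [ 569.9 -176.9  270.4] [-1.8000e+02  1.0000e-02  1.7049e+02] [ 0.1  -0.29 -4.23] [-0.043 -0.093 -0.004] 22.9 81.4
lin [-0.0232 -0.1309  0.1554] rot [-0.    0.01  0.19]
```

Request:
servo_tool(fingers=[0.015,0.015,0.015,0.015,0.015,0.015,0.015,0.015,0.015,0.015], linear=[[-0.003,-0.02,0],[-0.008,-0.05,0],[-0.014,-0.085,0],[-0.02,-0.115,0],[-0.0232,-0.1309,0.015],[-0.0232,-0.1309,0.045],[-0.0232,-0.1309,0.08],[-0.0232,-0.1309,0.115],[-0.0232,-0.1309,0.14],[-0.0232,-0.1309,0.15]], rotation=[[0,0,0.2],[0,0,0.2],[0,0,0.2],[0,0,0.2],[0,0,0.2],[0,0,0.2],[0,0,0.2],[0,0,0.2],[0,0,0.2],[0,0,0.2]])

```text
time: 21.85
tool_pos: [568.8, -308.1, 115.2]
tcp_rot: [179.8, -0.4, 170.3]
ft_force: [-1.0, 0.9, -5.7]
finger_gap: 23.0
grip_force: 81.4
```

```bash
python3 - <<'E'
from h import *
for i in range(20): s=r.snapshot("top")
q=state();go([571.2,-309.8,108],170.3)
sc=r.snapshot("scene")
for n,s in(("top",s),("scene",sc)):
    f=s["frame"].copy()
    T=q["tool_pos"]; a=np.radians(q["tcp_rot"][2]-180); X=np.array([np.cos(a),np.sin(a),0]);Y=np.array([-X[1],X[0],0])
    for P,hx,hy,z in((T[:2],75,23,T[2]-75.3+51),((570.5,-309.3),95,45,31)):
        cv2.polylines(f,[np.int32(np.round([proj(s,np.array([*P,z])+i*hx*X+j*hy*Y) for i,j in((1,1),(1,-1),(-1,-1),(-1,1))]))],True,(255,0,0),1)
    u,v=np.int32(proj(s,[571,-309,50])); c=np.hstack([x[v-60:v+60,u-65:u+65] for x in(s["frame"],f)])
    cv2.imwrite(f"{n}3.png",cv2.resize(c,None,fx=2.3,fy=2.3,interpolation=cv2.INTER_CUBIC)[:,:,::-1])
cv2.imwrite("pics/p3.png",np.vstack([cv2.imread("top3.png"),cv2.imread("scene3.png")]))
E
```

```text
22.85 [ 571.  -310.   120.2] [180.    -0.   170.27] [ 0.58  0.81 -5.4 ] [-0.027 -0.09  -0.053] 23.2 81.4
lin [-0.0002  0.0003  0.0122] rot [ 0.   -0.   -0.03]
```

View pics/p3.png

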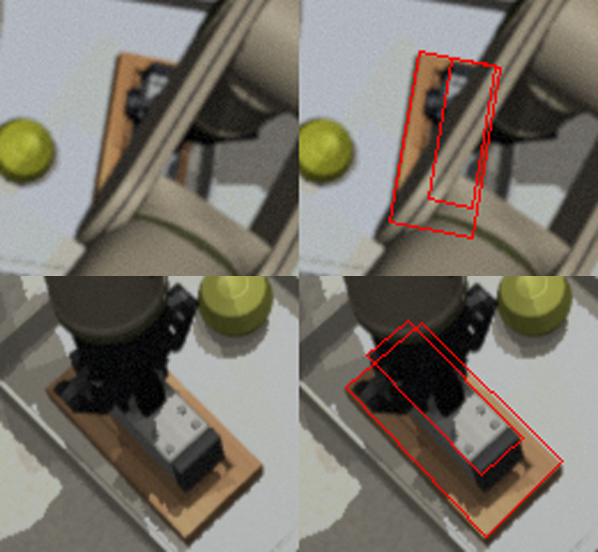

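Both views show the housing centred over the block with the outlines matching. Lower it slowly.

Request:
servo_tool(fingers=[0.015,0.015,0.015,0.015,0.015,0.015,0.015,0.015,0.015,0.015], linear=[[0,0,0.004],[0,0,0.008],[0,0,0.011],[0,0,0.013],[0,0,0.0145],[0,0,0.016],[0,0,0.017],[0,0,0.018],[0,0,0.018],[0,0,0.018]], rotation=[[0,0,0],[0,0,0],[0,0,0],[0,0,0],[0,0,0],[0,0,0],[0,0,0],[0,0,0],[0,0,0],[0,0,0]])

```text
time: 23.9
tool_pos: [571.1, -310.1, 102.4]
tcp_rot: [-180.0, 0.0, 170.3]
ft_force: [-0.3, 0.1, -5.4]
finger_gap: 22.9
grip_force: 81.4
```

```bash
python3 - <<'E'
from h import *
for i in range(4): r.snapshot("top"); state()
E
```

```text
23.95 [ 571.1 -310.1  102.4] [-1.8000e+02  1.0000e-02  1.7027e+02] [-0.03 -0.39 -4.82] [-0.025 -0.096 -0.011] 23.0 81.4
24.0 [ 571.1 -310.1  102.4] [-1.7999e+02  1.0000e-02  1.7027e+02] [-0.72 -0.2  -4.88] [-0.056 -0.068 -0.007] 22.9 81.4
24.05 [ 571.1 -310.1  102.4] [-1.7999e+02  1.0000e-02  1.7027e+02] [ 0.64  0.69 -5.1 ] [ 0.017 -0.114 -0.038] 22.9 81.4
24.1 [ 571.1 -310.1  102.5] [-1.7999e+02  1.0000e-02  1.7027e+02] [ 0.1  -0.82 -5.29] [-0.036 -0.089  0.035] 23.1 81.4
```

It is in the slot (4 mm past the mouth) with no contact. There are 10 mm left.

Request:
servo_tool(fingers=[0.015,0.015,0.015,0.015,0.015,0.015,0.015,0.015,0.015,0.015], linear=[[0,0,0.0015],[0,0,0.003],[0,0,0.0045],[0,0,0.006],[0,0,0.007],[0,0,0.008],[0,0,0.009],[0,0,0.0095],[0,0,0.0095],[0,0,0.0095]], rotation=[[0,0,0],[0,0,0],[0,0,0],[0,0,0],[0,0,0],[0,0,0],[0,0,0],[0,0,0],[0,0,0],[0,0,0]])

```text
time: 25.1
tool_pos: [571.1, -310.1, 93.5]
tcp_rot: [-180.0, 0.0, 170.3]
ft_force: [-4.4, 3.0, 3.5]
finger_gap: 22.7
grip_force: 82.3
```

```bash
python3 - <<'E'
from h import *
for i in range(4): r.snapshot("top"); state()
E
```

```text
25.15 [ 571.1 -310.    93.5] [-1.7999e+02  1.0000e-02  1.7028e+02] [-4.61  3.38  4.84] [ 0.428  0.645 -0.022] 23.0 82.3
25.2 [ 571.1 -310.    93.5] [-1.8000e+02  1.0000e-02  1.7027e+02] [-4.83  2.96  3.84] [0.445 0.631 0.058] 22.8 82.3
25.25 [ 571.1 -310.    93.5] [-1.7999e+02  1.0000e-02  1.7027e+02] [-3.26  3.51  3.44] [0.455 0.589 0.   ] 23.1 82.3
25.3 [ 571.1 -310.    93.5] [-1.7999e+02  1.0000e-02  1.7028e+02] [-4.63  2.97  3.95] [ 0.451  0.674 -0.028] 23.1 82.3
```

Request:
servo_tool(fingers=[0.015,0.015,0.015,0.015,0.015,0.015,0.015,0.015], linear=[[0.0005,0.0003,0],[0.001,0.0006,0],[0.0015,0.001,0],[0.0015,0.001,0],[0.0015,0.001,0.0005],[0.0015,0.001,0.001],[0.0015,0.001,0.001],[0.0015,0.001,0.001]], rotation=[[0,0,0],[0,0,0],[0,0,0],[0,0,0],[0,0,0],[0,0,0],[0,0,0],[0,0,0]])

```text
time: 26.1
tool_pos: [570.6, -309.4, 93.4]
tcp_rot: [-179.9, 0.1, 170.3]
ft_force: [0.6, -0.1, 8.2]
finger_gap: 22.8
grip_force: 83.4
```

```bash
python3 - <<'E'
from h import *
for i in range(2): r.snapshot("top"); state()
E
```

```text
26.15 [ 570.6 -309.4   93.4] [-1.7994e+02  1.3000e-01  1.7028e+02] [ 0.24 -1.08  6.71] [-0.296  0.058  0.198] 22.7 83.4
26.2 [ 570.6 -309.3   93.4] [-1.7994e+02  1.3000e-01  1.7028e+02] [ 0.62 -0.06  7.57] [-0.308  0.063  0.15 ] 22.7 83.4
```

The lateral force has gone and it sits on the floor (TCP at 93.4 mm, against 76.5 + 17 = 93.5 expected). Release and retreat.

Request:
servo_tool(fingers=[0.04,0.06,0.07,0.075,0.075,0.075,0.075,0.075,0.075,0.075], linear=[[0,0,-0.0005],[0,0,-0.0005],[0,0,-0.0005],[0,0,-0.0005],[0,0,-0.0005],[0,0,-0.01],[0,0,-0.03],[0,0,-0.06],[0,0,-0.1],[0,0,-0.14]], rotation=[[0,0,0],[0,0,0],[0,0,0],[0,0,0],[0,0,0],[0,0,0],[0,0,0],[0,0,0],[0,0,0],[0,0,0]])

```text
time: 27.2
tool_pos: [569.4, -308.5, 233.5]
tcp_rot: [180.0, -0.0, 170.3]
ft_force: [0.0, 0.3, 0.0]
finger_gap: 75.2
grip_force: 0.0
```

```bash
python3 - <<'E'
from h import *
for i in range(16): r.snapshot("top")
state()
w=r.snapshot("wrist");s=r.snapshot("scene")
b=s["frame"][300:460,170:400]
cv2.imwrite("pics/p4.png",np.vstack([cv2.resize(w["frame"],(480,360)),cv2.resize(b,(480,240))])[:,:,::-1])
E
```

```text
28.0 [ 569.7 -308.8  231.6] [ 1.7999e+02 -2.0000e-02  1.7027e+02] [ 0.15  0.05 -0.5 ] [-0.007 -0.005  0.016] 75.2 0.0
```

View pics/p4.png

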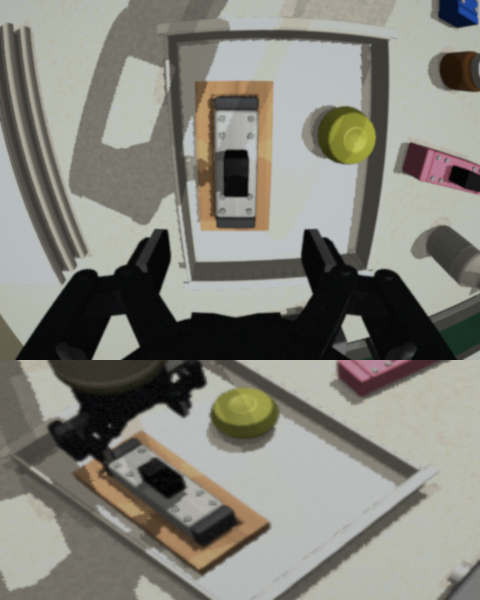

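The housing sits level and home in the slot (wrist view, about (236,162)). The gripper is clear and the other housings were not touched.

```bash
python3 -c "
from bench import r
print(r.hand_in())"
```

```text
the job is handed in; nothing more can be done
None
```

I placed the housing with the loose ball, the leftmost in the top view, fully home in the pine block's slot and handed the job in; its level torque flipped between +0.085 and −0.083 N·m as I rocked it, so I left the other two untouched and did not test them.

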